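# Set the eccentric guide roller of a welding fixture to the gauge

### The arm

A 6-joint arm with a two-finger parallel gripper is mounted at the origin on the work surface. World frame = base frame: x ahead of the robot, y to its left, z up, the work surface at z = 0. Lengths are in m, angles in rad, forces in N, time in s.
With the tool pointing down it reaches from about 0.25 to 0.725 m from the base axis. Payload 9.7 kg.
Tool frame: the origin (TCP) lies at the very end of the fingers, on their centre line; the grasp point (between the pads) lies 19 mm behind it; z points along the fingers, y is the line along which they close (so a half turn about z gives the same grasp; the last joint's range is limited). The gripper opens to 85 mm and grips with 20 to 120 N. Pads are 22 mm wide; open, the fingers measure 114 mm over their backs; the gripper's body (76 mm by 85 mm) begins 54 mm behind the grasp point. The pads swing forward as they close: fully open they stand 13 mm farther back than shut.
Start: joints at [-1.259, 0.087, 0.176, 1.66, 0, 1.571], TCP at [0.169, -0.523, 0.231] pointing down, gripper open.
Joint ranges: [-3.13, 3.13], [-0.85, 1.81], [-1.15, 1.24], [-2.2, 2.28], [-1.44, 1.52], [-3.14, 3.14]. Speed limits (rad/s): [2.22, 2.22, 2.57, 3.14, 3.14, 3.14].

### API

Orientations are given as a rotation vector (axis times angle).
In Python, from station import bot, vision, workorder gives the robot as it stands.
- The arm moves only by the tool send_rows, never from a script. Its argument "rows" is a list of rows, each an object with "hand": the closure, from -1 (fully open) to 1 (shut); "slide": the shift along the tool's x, y, z each as a share of 120 mm, from -1 to 1, a list of three; "delta_rot": the turn, a rotation vector about the tool's x, y, z each as a share of 180 degrees, from -1 to 1, a list of three. A call has 1 to 8 rows; each row is the pose to reach, as a shift and turn from the pose commanded when the call began, along the tool's axes at that moment, turning the shorter way round; what a row does not reach only later rows make up. A row lasts 1/8 s, in which the tool goes at most 62.5 mm and 10.7 degrees, less where a joint would pass 70% of its speed; a pose out of reach is approached as far as the arm can. A call with a number of a shift or a turn outside -1 to 1 is refused whole. A call with a gripper value outside its range is refused whole. The fingers move at their own pace and stop on an object; "grip_force" is the grip in N (left out, the last holds). Time passes only in rows, so rows that repeat a pose let the fingers close. It gives the time, the measured TCP pose, the force, the opening and the grip force at its end, in the units of the state.
- bot.get_state(): the state, without advancing time (a new reading comes with each control period).
- vision.get_image(name): name is "scene" or "top" or "wrist"; returns a dict with "frame" (420x560x3 uint8, red, green, blue), "mtx" (3x3 intrinsics, pixels), "R" (3x3) and "t" (3): a world point X has camera coordinates R X + t. Camera axes: x right, y down, z forward; pixel columns grow to the right and rows downward; lengths in m; the calibration is good to about 2 mm. The wrist camera is an equidistant fisheye: a pixel r from the principal point sees the ray r / f radians off the axis. A picture is of the moment at which its call begins. There is no depth.
- workorder.hand_in(): hands the job in; it is judged then, once.
The state is a dict: "time_s": time; "q": joint angles; "dq": joint speeds; "joint_efforts": joint torques, N m; "position": TCP position; "eef_rot": TCP orientation; "ft_force": force on the tool from outside, world axes, zero at the start; "torque": the same for the moment, N m; "gripper_width": opening from 0.0 (shut) to 1.0 (fully open); "gripper_force": force on a finger pad.
Only numpy, scipy, OpenCV 4.12 (cv2) and the standard library are available. Lean on these libraries where they do the work, as an engineer would, in place of code of your own. Each camera call takes 0.05 s, during which the arm holds its last target. There are 200 camera calls.

### The job

The setting gauge lies loosely in the guide of the welding fixture, between the fixed steel bar and the guide roller. Swing the lever of the roller's eccentric bolt until the roller just meets the gauge, so that the gauge still slides freely but has no more than 2 mm of play. Then check the setting by drawing the gauge straight out along the bar by its raised grip, and lay it flat in the open tray, leaving the roller as set and everything else where it is.

Things in the scene. Friction and masses are not known exactly. Their poses are not given: they have to be found in the camera images.
- guide_face (a point): Point on the working face of the fixed steel bar (30 mm wide, 190 long, standing 32 mm above the base plate), at the level of the base plate's top, 18 mm above the table. +y runs along the bar, +x points squarely from the face to the roller. The bar reaches from y = -60 to +130 mm
- fixture: Aluminium base plate, 250 mm along x, 300 mm along y, 18 mm thick, bolted down; origin under its centre, axes parallel to guide_face's, which lies at x = -45 mm, y = 0. Two opened toggle clamps (tops about 160 mm above the table) stand behind the bar at x = -70 to -190 mm, y = +20 to +125 mm
- pivot (a point): Fixed vertical axis of the eccentric bolt, at the level of the base plate's top; about 47 mm from the bar's face (up to 2 mm more or less from one start to another). Its x and y axes are parallel to those of guide_face
- eccentric (a joint): Turn of the eccentric bolt with lever and roller, rad, 0 to 2.3, growing anticlockwise seen from above. The roller's centre is 9 mm from the pivot, at this angle from the pivot's x axis: 0 is widest open, growing closes the gap. The lever points at this angle minus 0.5. Starts at 0.2 to 0.7; stays where it is left (friction 0.35 N m, about 4 N at the knob)
- roller_centre (a point): Centre of the guide roller: steel, 52 mm diameter, 28 mm high, free to spin; its centre is 22 mm above the base plate. The gap is its x distance from the bar's face less 26 mm
- lever_knob (a point): Centre of the upright round black knob, 28 mm in diameter and 42 mm high, at the end of the lever, 90 mm from the pivot. The centre is 95 mm above the table, the knob's foot 74 mm; the lever under it is 16 mm wide
- gauge_grip (a point): Centre of the raised grip of the setting gauge, the end that projects from the guide: 20 mm thick (across the guide, its x axis), 45 mm long, rising to 62 mm above the gauge's underside; this point is 46 mm above the underside. y axis along the gauge, from grip to tail
- gauge_mid (a point): Middle of the setting gauge's bar: dark anodised aluminium bar 20 mm thick, 180 mm long, 30 mm high, 0.25 to 0.5 kg with its grip; this point is half-way along and 15 mm above the underside. The grip's centre lies 67.5 mm from it towards -y
- gauge_tail (a point): Plain end (tail) of the gauge's bar, 90 mm from its middle towards +y, 15 mm above the underside
- tray_in (a point): Centre of the inner floor of the open grey sheet-metal tray, 4 mm above the table (a 1 mm grey liner lies on it): 240 mm along its x axis, 120 mm along y, walls 4 mm thick, 30 mm high. It is fixed
- rest_block: Bystander, loose: aluminium block 50 x 40 x 22 mm with a bolt head on top (36 mm high in all), on the base plate; origin under its centre
- wrench: Bystander, loose: steel spanner, 180 mm long, lying flat near the robot between fixture and tray
- magnet: Bystander, loose: flat arrow-shaped welding magnet, about 100 x 80 x 16 mm, beyond the fixture
- wire_brush: Bystander, loose: wire brush, 200 mm long, lying beyond the tray
- spray: Bystander, loose: spray can, 60 mm in diameter, 170 mm high, standing to the left of the fixture
- folded_strip: Bystander, loose: folded dark sheet strip, 170 x 50 x 24 mm, lying to the left of the fixture
- screw_bin: Bystander, loose: grey bin 130 x 100 x 60 mm with cap screws, to the right of the tray
- spacer: Bystander, loose: dark steel spacer, 48 mm in diameter, 45 mm high, to the right of the tray
Things that resemble listed ones, but are neither listed nor needed, are in the scene too. What is shaped like the part that bears gauge_grip but orange or purple is not meant.

How it is judged:
On the way, in this order (a step that is already met when the one before it is completed fails the run):
1. the roller is set to the gauge, which still lies in the guide between roller and bar: gap 0.3 mm under to 2 mm over the gauge's 20 mm (x of roller_centre in the frame of guide_face between 0.0457 and 0.048 m and y of gauge_tail in the frame of guide_face above 0.018 m and z of gauge_mid in the frame of guide_face below 0.022 m and x of gauge_mid in the frame of guide_face between 0.005 and 0.016 m), for 0.2 s.
2. the gauge is drawn along the bar past the roller, still low on the plate and straight, with the gap still right (x of roller_centre in the frame of guide_face between 0.0457 and 0.048 m and y of gauge_tail in the frame of guide_face between -0.09 and 0.006 m and z of gauge_tail in the frame of guide_face below 0.027 m and x of gauge_tail in the frame of guide_face between 0.002 and 0.022 m), for 0.05 s.
At the end, for the whole second after the job is handed in: The gap between roller and bar is 19.7 to 22 mm (gauge 20 mm: free, at most 2 mm of play), and the gauge lies flat (within about 7 degrees) and at rest on the floor of the tray, wholly inside it, let go (x of roller_centre in the frame of guide_face between 0.0457 and 0.048 m and x of gauge_mid in the frame of tray_in between -0.118 and 0.118 m and y of gauge_mid in the frame of tray_in between -0.058 and 0.058 m and z of gauge_mid in the frame of tray_in below 0.022 m and angle between gauge_mid's own y axis and vertical between 1.45 and 1.69 rad and linear speed of gauge below 0.02 m/s); the robot touches nothing.
It fails at once if a bystander is shoved away (30 mm for the rest block, 40 mm for the others) (distance of rest_block from where it was at the start of the episode above 0.03 m or distance of any of magnet, wrench, wire_brush, spray, folded_strip, screw_bin, spacer from where it was at the start of the episode above 0.04 m).
It fails at once if the gauge is let fall (unheld and falling while its middle is more than 75 mm above the table) (height (world z) of gauge_mid above 0.075 m and contact force between the fingers and gauge below 0.05 N and linear speed of gauge above 0.3 m/s).
It also fails if it takes over 58 s, if anything falls off the work surface, if the arm or the gripper's body presses on something with over 40 N, if the wrist force passes 120 N, or if a joint passes its speed limit or range.

## Working session

There is one attempt and no reset: what is moved stays moved. The work goes in short steps, Python scripts to look and compute and a tool call to move; the robot and the scene stay as the last step left them, time stands still between calls to the robot, and variables do not carry over. Pictures are saved under pics/ and viewed, at most 10 in all, crops included, and the job is handed in when it is done.

Besides the shell and the picture viewer there is one more tool, called after "Call:" as name([rows], argument=value, ...), one row to a line, values as JSON. send_rows: Moves the arm, as the interface text tells. Shift numbers are shares of 120 mm and turn numbers shares of 180 degrees, none past 1 either way. Its arguments: {"type":"object","properties":{"rows":{"type":"array","items":{"type":"object","properties":{"hand":{"type":"number"},"slide":{"type":"array","items":{"type":"number","minimum":-1,"maximum":1}},"delta_rot":{"type":"array","items":{"type":"number","minimum":-1,"maximum":1}}}}},"grip_force":{"type":"number"}},"required":["rows"]}

```bash
ls; mkdir -p pics; python3 - <<'E'
from station import bot,vision
import cv2,numpy as np
for n in("scene","top"):
    d=vision.get_image(n); cv2.imwrite(f"pics/{n}0.png",d["frame"][:,:,::-1]); np.savez(f"pics/{n}0.npz",**d)
    print(n,d["mtx"].tolist(),(-d["R"].T@d["t"]).round(3), d["R"].round(3).tolist())
print(bot.get_state())
E
```

```text
pics
scene [[460.03014057126853, 0.0, 273.61858982712494], [0.0, 460.03014057126853, 204.90150302111115], [0.0, 0.0, 1.0]] [1.351 0.052 0.93 ] [[-0.037, 0.999, -0.017], [0.692, 0.013, -0.722], [-0.721, -0.039, -0.691]]
top [[453.2596053125507, 0.0, 279.0449727014904], [0.0, 453.2596053125507, 211.55163187995706], [0.0, 0.0, 1.0]] [ 0.29  -0.011  1.487] [[0.026, -1.0, 0.009], [-0.988, -0.027, -0.15], [0.15, -0.005, -0.989]]
{'time_s': 0.1, 'q': array([-1.25900268e+00,  8.74010765e-02,  1.75193363e-01,  1.65981329e+00,
        1.37368223e-05,  1.57079471e+00]), 'dq': array([-0.00046162, -0.0016973 ,  0.00110825,  0.00363689, -0.0003152 ,
        0.00132005]), 'joint_efforts': array([ 2.10257817e-04, -5.21561301e+01,  4.65650868e+01,  1.60391175e-02,
       -1.96136364e-05, -5.81445761e-06]), 'position': array([ 0.16865814, -0.52327245,  0.2306459 ]), 'eef_rot': array([-3.10229589e+00, -4.87597185e-01,  2.77264308e-04]), 'ft_force': array([ 0.74180495, -0.81867946,  0.25340957]), 'torque': array([-0.03134455,  0.07227584, -0.04402221]), 'gripper_force': 0.0, 'gripper_width': 1.0025808312691322}
```

View pics/top0.png

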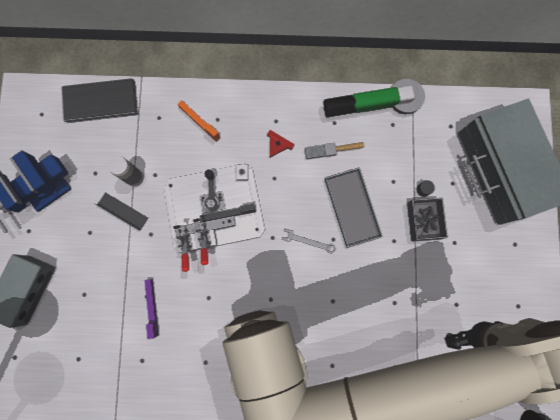

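View pics/scene0.png

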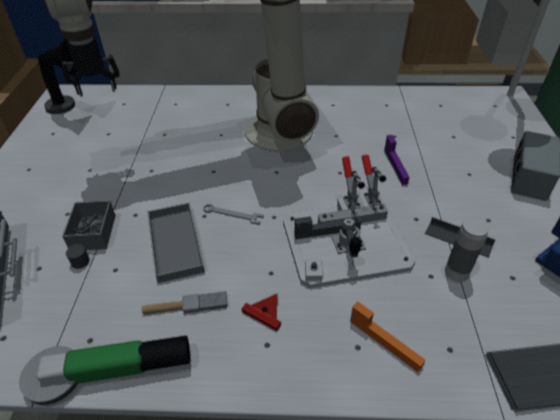

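Candidates for the gauge are:
- Dark part in the fixture: grip at top (247,210), scene (303,227).
- Orange look-alike: top (198,120), scene (385,335).
- Purple look-alike: top (151,308), scene (397,160).

I choose the dark one between bar and roller. The tray is at top (353,207) and the black lever knob at top (210,174), scene (355,246). Next is a close crop to check this.

```bash
python3 - <<'E'
import cv2,numpy as np
a=cv2.imread("pics/top0.png")[155:280,155:275]; b=cv2.imread("pics/scene0.png")[145:285,275:420]
a=cv2.resize(a,(400,int(125*400/120)),interpolation=cv2.INTER_CUBIC); b=cv2.resize(b,(400,int(140*400/145)),interpolation=cv2.INTER_CUBIC)
c=np.zeros((420,800,3),np.uint8); c[:a.shape[0],:400]=a; c[:b.shape[0],400:]=b
cv2.imwrite("pics/crop0.png",c)
E
```

```text
(no output)
```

View pics/crop0.png

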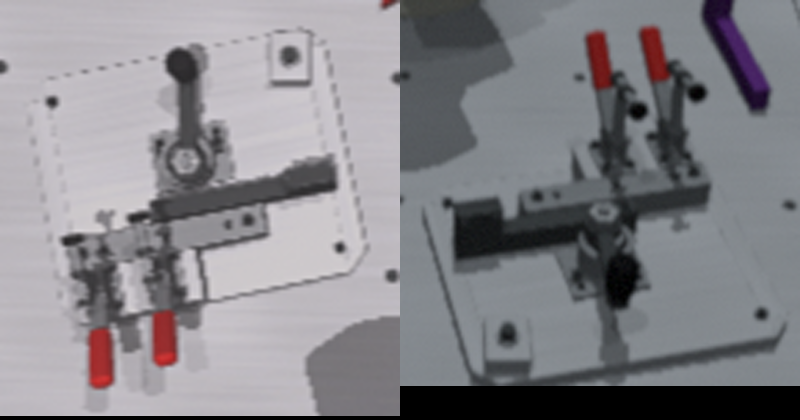

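The crop confirms the dark gauge between bar and roller: grip at top (249,207), tail under the roller, knob at top (210,174), roller at (210,203). The rest block is at top (242,172). Now rough positions from rays.

```bash
cat > h.py <<'E'
import numpy as np,cv2
from scipy.spatial.transform import Rotation as Ro
def ray(d,px):
    px=np.asarray(px,float); K=d["mtx"]; a=(px-[K[0,2],K[1,2]])/[K[0,0],K[1,1]]
    if d.get("fish"):
        r=np.linalg.norm(a); s=np.sin(r)/r if r>1e-9 else 1; v=np.array([a[0]*s,a[1]*s,np.cos(r)])
    else: v=np.array([*a,1.])
    v=d["R"].T@v; return -d["R"].T@d["t"], v/np.linalg.norm(v)
def onz(d,px,z):
    c,v=ray(d,px); return c+v*(z-c[2])/v[2]
def tri(*obs):
    A=np.zeros((3,3));b=np.zeros(3)
    for d,p in obs:
        c,v=ray(d,p); P=np.eye(3)-np.outer(v,v); A+=P;b+=P@c
    X=np.linalg.solve(A,b)
    res=[np.linalg.norm(np.cross(X-ray(d,p)[0],ray(d,p)[1])) for d,p in obs]
    return X,max(res)
def load(f):
    d=dict(np.load(f)); d["fish"]="wrist" in f; return d
def proj(d,X):
    c=d["R"]@np.asarray(X)+d["t"];K=d["mtx"]
    if d.get("fish"):
        r=np.hypot(c[0],c[1]);th=np.arctan2(r,c[2]);a=c[:2]/r*th
    else:a=c[:2]/c[2]
    return a*[K[0,0],K[1,1]]+[K[0,2],K[1,2]]
E
python3 - <<'E'
from h import *
np.set_printoptions(precision=4,suppress=True)
t=load("pics/top0.npz");s=load("pics/scene0.npz")
# scene crop scale 145/400, origin 275,145
S=lambda x,y:(275+(x-400)*145/400,145+y*145/400); T=lambda x,y:(155+x*.3,155+y*.3)
print("knob",tri((t,T(182,64)),(s,S(622,280))), onz(t,T(182,64),.1))
print("bolt",tri((t,T(186,162)),(s,S(603,212))))
print("griptop",onz(t,T(314,168),.08), "scene",onz(s,S(477,208),.08))
print("tail",onz(t,T(153,212),.048))
print("plate corners",onz(t,T(30,104),.018),onz(t,T(310,30),.018),onz(t,T(365,245),.018))
for n,d,lo,hi in(("top",t,(320,160),(390,255)),("scene",s,(140,195),(210,285))):
    f=cv2.cvtColor(d["frame"],cv2.COLOR_RGB2GRAY); m=(f<(125))[lo[1]:hi[1],lo[0]:hi[0]].astype(np.uint8)
    m=cv2.morphologyEx(m,cv2.MORPH_CLOSE,np.ones((5,5)))
    c=max(cv2.findContours(m,0,2)[0],key=cv2.contourArea); r=cv2.minAreaRect(c); b=cv2.boxPoints(r)+lo
    W=np.array([onz(d,p,.034) for p in b]); print(n,"tray",r,W[:,:2].tolist(),W.mean(0))
E
```

```text
knob (array([0.6156, 0.206 , 0.0894]), np.float64(0.0011111083358049726)) [0.6131 0.2032 0.1   ]
bolt (array([0.5234, 0.1985, 0.0792]), np.float64(0.0005006926316316234))
griptop [0.5209 0.077  0.08  ] scene [0.5213 0.0821 0.08  ]
tail [0.479  0.2318 0.048 ]
plate corners [0.5874 0.3641 0.018 ] [0.6706 0.0899 0.018 ] [0.4561 0.0283 0.018 ]
top tray ((32.47768020629883, 47.02192306518555), (74.2126693725586, 37.66600799560547), 72.07208251953125) [[0.6279077660560468, -0.1593308093091235], [0.6704050988479513, -0.2771477655500895], [0.4386861342470315, -0.3508596916979607], [0.39820915272456897, -0.23541119881827127]] [ 0.5338 -0.2557  0.034 ]
scene tray ((35.797298431396484, 48.78378677368164), (79.07591247558594, 52.27887725830078), 80.53767395019531) [[0.440985685576038, -0.3629336543114707], [0.4031009460603262, -0.22314106423473629], [0.6773424671165642, -0.14718055703015634], [0.7056332390019724, -0.26699205558418593]] [ 0.5568 -0.2501  0.034 ]
```

Call:
send_rows([
  {"hand":-1,"slide":[0.4,-0.4,-0.2],"delta_rot":[0,0,0]},
  {"hand":-1,"slide":[0.7,-0.7,-0.4],"delta_rot":[0,0,0.05]},
  {"hand":-1,"slide":[0.95,-0.9,-0.6],"delta_rot":[0,0,0.1]},
  {"hand":-1,"slide":[0.95,-0.9,-0.6],"delta_rot":[0,0,0.1]},
])

```text
time_s: 0.6
position: [0.2454, -0.3843, 0.3055]
eef_rot: [3.139, -0.002, 0.003]
ft_force: [0.7, 0.1, -0.2]
gripper_width: 1.0
gripper_force: 0.0
```

```bash
python3 - <<'E'
from station import bot,vision
import numpy as np,cv2
s=bot.get_state();print(s["time_s"],s["q"].round(3),s["position"].round(3),s["eef_rot"].round(3))
d=vision.get_image("wrist");np.savez("pics/wrist1.npz",**d);cv2.imwrite("pics/wrist1.png",d["frame"][:,:,::-1])
print(d["mtx"],-d["R"].T@d["t"],d["R"])
E
```

```text
0.6 [-1.003 -0.099  0.138  1.804  0.     2.14 ] [ 0.245 -0.384  0.306] [ 3.139e+00 -2.000e-03  3.000e-03]
[[325.1922621    0.         276.89854623]
 [  0.         325.1922621  209.38049319]
 [  0.           0.           1.        ]] [ 0.32068377 -0.38391301  0.44747149] [[-0.0016463  -0.9999944   0.00291488]
 [-0.95386763  0.00244547  0.30021752]
 [-0.30022297 -0.00228616 -0.95386631]]
```

Call:
send_rows([
  {"hand":-1,"slide":[0.3,-0.35,0],"delta_rot":[0,0,-0.05]},
  {"hand":-1,"slide":[0.6,-0.7,0],"delta_rot":[0,0,-0.1]},
  {"hand":-1,"slide":[0.83,-1,0],"delta_rot":[0,0,-0.15]},
  {"hand":-1,"slide":[0.83,-1,0],"delta_rot":[0,0,-0.2]},
  {"hand":-1,"slide":[0.83,-1,0],"delta_rot":[0,0,-0.25]},
])

```text
time_s: 1.27
position: [0.3441, -0.2662, 0.3019]
eef_rot: [-2.898, -1.209, 0.002]
ft_force: [-0.0, -0.4, 0.0]
gripper_width: 1.0
gripper_force: 0.0
```

Call:
send_rows([
  {"hand":-1,"slide":[0.3,-0.1,0],"delta_rot":[0,0,-0.05]},
  {"hand":-1,"slide":[0.6,-0.2,0],"delta_rot":[0,0,-0.1]},
  {"hand":-1,"slide":[1,-0.33,0],"delta_rot":[0,0,-0.15]},
  {"hand":-1,"slide":[1,-0.33,0],"delta_rot":[0,0,-0.2]},
  {"hand":-1,"slide":[1,-0.33,0],"delta_rot":[0,0,-0.25]},
])

```text
time_s: 1.9
position: [0.4013, -0.1534, 0.3019]
eef_rot: [-2.214, -2.226, 0.002]
ft_force: [0.5, -0.9, 0.3]
gripper_width: 1.0
gripper_force: 0.0
```

Call:
send_rows([
  {"hand":-1,"slide":[0.3,0.2,0],"delta_rot":[0,0,-0.05]},
  {"hand":-1,"slide":[0.6,0.4,0],"delta_rot":[0,0,-0.1]},
  {"hand":-1,"slide":[1,0.67,0],"delta_rot":[0,0,-0.15]},
  {"hand":-1,"slide":[1,0.67,0],"delta_rot":[0,0,-0.2]},
  {"hand":-1,"slide":[1,0.67,0],"delta_rot":[0,0,-0.25]},
])

```text
time_s: 2.52
position: [0.4823, -0.0336, 0.3014]
eef_rot: [-1.194, -2.903, 0.002]
ft_force: [0.5, -0.8, 0.1]
gripper_width: 0.998
gripper_force: 0.0
```

```bash
python3 - <<'E'
from station import bot
s=bot.get_state();print(s["time_s"],s["q"].round(3),s["position"].round(3),s["eef_rot"].round(3))
E
```

```text
2.525 [-0.069 -0.031  0.194  1.799 -0.     0.711] [ 0.482 -0.034  0.301] [-1.194e+00 -2.903e+00  2.000e-03]
```

Call:
send_rows([
  {"hand":-1,"slide":[0.2,0.4,0],"delta_rot":[0,0,-0.05]},
  {"hand":-1,"slide":[0.4,0.7,0],"delta_rot":[0,0,-0.1]},
  {"hand":-1,"slide":[0.5,1,0],"delta_rot":[0,0,-0.15]},
  {"hand":-1,"slide":[0.6,1,0],"delta_rot":[0,0,-0.2]},
  {"hand":-1,"slide":[0.6,1,0],"delta_rot":[0,0,-0.26]},
  {"hand":-1,"slide":[0.6,1,0],"delta_rot":[0,0,-0.31]},
  {"hand":-1,"slide":[0.6,1,0],"delta_rot":[0,0,-0.34]},
  {"hand":-1,"slide":[0.6,1,0],"delta_rot":[0,0,-0.34]},
])

```text
time_s: 3.52
position: [0.5164, 0.1014, 0.3019]
eef_rot: [0.438, -3.109, 0.0]
ft_force: [-0.4, -0.3, -0.5]
gripper_width: 0.999
gripper_force: 0.0
```

```bash
python3 - <<'E'
from station import bot,vision
import numpy as np,cv2
s=bot.get_state();print(s["time_s"],s["q"].round(3),s["position"].round(4),s["eef_rot"].round(3))
d=vision.get_image("wrist");np.savez("pics/wrist2.npz",**d);cv2.imwrite("pics/wrist2.png",d["frame"][:,:,::-1])
E
```

```text
3.525 [ 0.194  0.071  0.299  1.8   -0.    -0.086] [0.5164 0.1014 0.3019] [ 0.438 -3.109  0.   ]
```

View pics/wrist2.png

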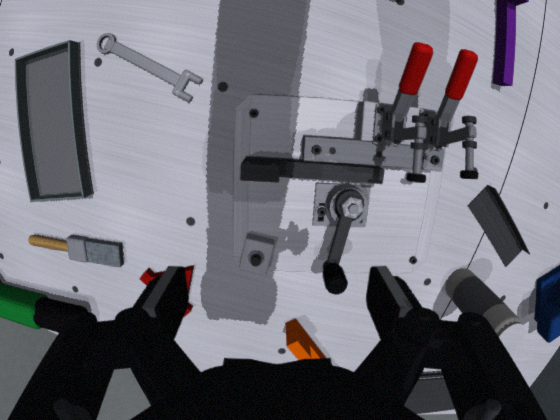

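Wrist view: gauge grip at (265,168), tail at (382,175), bar end corner at (303,160), bolt at (352,207), knob top at (335,278), tray around (55,120). I'll enlarge it for exact pixels.

```bash
python3 - <<'E'
import cv2
a=cv2.imread("pics/wrist2.png")[130:300,220:450]
a=cv2.convertScaleAbs(cv2.resize(a,None,fx=3.47,fy=3.47,interpolation=cv2.INTER_CUBIC),alpha=1.3,beta=20)
for i in range(0,230,10): cv2.line(a,(int(i*3.47),0),(int(i*3.47),6 if i%50 else 14),(0,0,255),1)
for i in range(0,170,10): cv2.line(a,(0,int(i*3.47)),(6 if i%50 else 14,int(i*3.47)),(0,0,255),1)
cv2.imwrite("pics/crop1.png",a);print(a.shape)
E
```

```text
(590, 798, 3)
```

View pics/crop1.png

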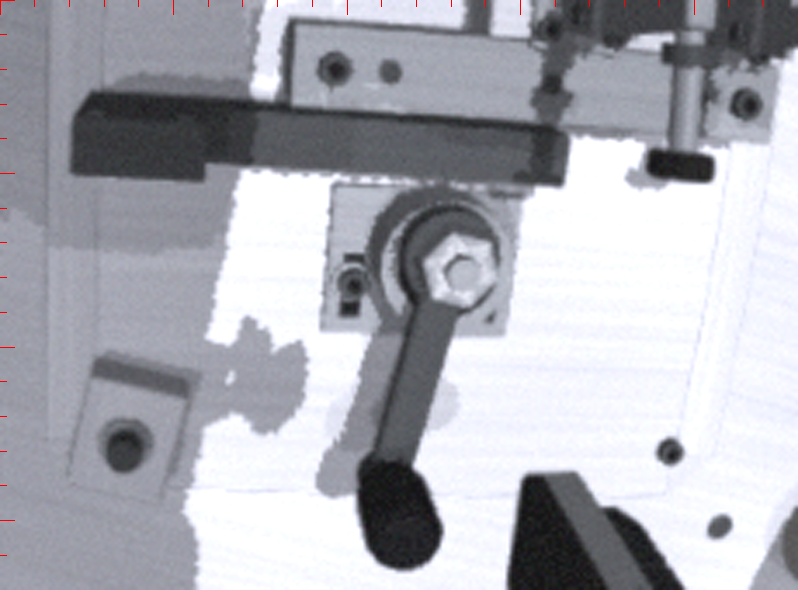

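```bash
cat > m.py <<'E'
from h import *
np.set_printoptions(precision=4,suppress=True)
t=load("pics/top0.npz");s=load("pics/scene0.npz");w=load("pics/wrist2.npz")
S=lambda x,y:(275+(x-400)*145/400,145+y*145/400); T=lambda x,y:(155+x*.3,155+y*.3); W=lambda x,y:(220+x/3.47,130+y/3.47)
E
python3 - <<'E'
from m import *
A=onz(w,W(290,107),.05);B=onz(w,W(770,141),.05);u=(B-A)/np.linalg.norm(B-A)
yaw=np.arctan2(-u[0],u[1]); ex=np.array([u[1],-u[0]]);ey=u[:2]
print("bar",A,B,np.linalg.norm(B-A),"yaw",yaw)
O=A[:2]+.060*ey; g=lambda X:np.array([(X[:2]-O)@ex,(X[:2]-O)@ey])
bolt,r=tri((w,W(462,270)),(t,T(186,160)),(s,S(603,212)));print("bolt",bolt,r,g(bolt))
kn,r=tri((w,W(395,500)),(t,T(182,64)),(s,S(622,280)));print("knob mid",kn,r,g(kn))
kt=onz(w,W(404,528),.116);print("knob top z=.116",kt,g(kt))
v=g(kt)-g(bolt);print("lever len,ang",np.hypot(*v),np.arctan2(v[1],v[0]))
v=g(kn)-g(bolt);print("lever len,ang",np.hypot(*v),np.arctan2(v[1],v[0]))
gt=[onz(w,W(*p),.08) for p in((72,180),(205,181),(205,120),(77,112))]
for p in gt: print("grip corner",p,g(p))
c,r=tri((w,W(140,148)),(t,T(314,168)),(s,S(477,206)));print("grip top tri",c,r)
print("tail",[g(onz(w,W(*p),.048)) for p in((563,185),(567,130),(250,165))])
print("roller outer", [g(onz(w,W(*p),.054)) for p in((368,255),(510,240),(440,185))])
print("camera",-w["R"].T@w["t"])
E
```

```text
bar [0.491  0.1287 0.05  ] [0.4463 0.3124 0.05  ] 0.18914818808957862 yaw 0.23875358997665122
bolt [0.5244 0.1985 0.0803] 0.0008610521755053006 [ 0.049  -0.0001]
knob mid [0.6139 0.2058 0.0861] 0.0025302131522473093 [ 0.1376 -0.0141]
knob top z=.116 [0.6067 0.2005 0.116 ] [ 0.1294 -0.0175]
lever len,ang 0.0822637407460894 -0.2134586804109053
lever len,ang 0.08975331199513847 -0.15690771775460055
grip corner [0.5304 0.0628 0.08  ] [ 0.0227 -0.1334]
grip corner [0.5187 0.1052 0.08  ] [ 0.0214 -0.0893]
grip corner [0.4991 0.0996 0.08  ] [ 0.0009 -0.0902]
grip corner [0.5079 0.0586 0.08  ] [-0.0002 -0.1321]
grip top tri [0.5176 0.0803 0.0784] 0.004749437767804768
tail [array([0.0234, 0.0445]), array([0.0026, 0.0436]), array([ 0.022 , -0.0729])]
roller outer [array([ 0.052 , -0.0286]), array([0.044 , 0.0243]), array([ 0.0247, -0.0044])]
camera [0.4405 0.0802 0.4438]
```

Call:
send_rows([
  {"hand":-0.2,"slide":[-0.4,0.25,0.2],"delta_rot":[0,0,0.03]},
  {"hand":-0.2,"slide":[-0.75,0.45,0.5],"delta_rot":[0,0,0.072]},
  {"hand":-0.2,"slide":[-1,0.6,0.8],"delta_rot":[0,0,0.072]},
  {"hand":-0.2,"slide":[-1,0.6,1],"delta_rot":[0,0,0.072]},
  {"hand":-0.2,"slide":[-1,0.6,1],"delta_rot":[0,0,0.072]},
])

```text
time_s: 4.2
position: [0.6107, 0.2042, 0.1803]
eef_rot: [0.083, -3.136, 0.002]
ft_force: [-0.4, 0.5, 0.4]
gripper_width: 0.602
gripper_force: 0.0
```

```bash
python3 - <<'E'
from station import bot,vision
import numpy as np,cv2
from h import *
s=bot.get_state();print(s["time_s"],s["q"].round(3),s["position"].round(4),s["eef_rot"].round(3),s["gripper_width"])
d=vision.get_image("wrist");np.savez("pics/wrist3.npz",**d);cv2.imwrite("pics/wrist3.png",d["frame"][:,:,::-1])
d["fish"]=True
w=load("pics/wrist2.npz")
for p in((.612,.203,.116),(.612,.203,.074),(.5244,.1985,.08)):print(proj(d,p))
E
```

```text
4.2 [ 0.323  0.311  0.337  1.602 -0.     0.27 ] [0.6107 0.2042 0.1803] [ 8.300e-02 -3.136e+00  2.000e-03] 0.6021002407180889
[274.96256581 230.86756704]
[275.33579244 211.98051823]
[275.33519353 100.2864908 ]
```

View pics/wrist3.png

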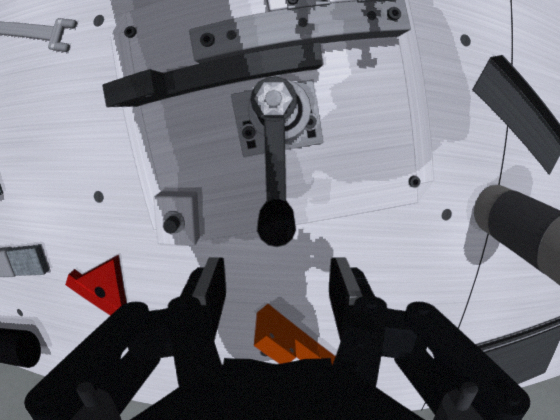

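Wrist view: the knob top is at (276,227), 1–4 px from the prediction and centred between the fingers at (215,280) and (340,280). The bolt is at (272,98). Descending to straddle the knob.

Call:
send_rows([
  {"hand":-0.2,"slide":[0,0,0.3],"delta_rot":[0,0,0]},
  {"hand":-0.2,"slide":[0,0,0.6],"delta_rot":[0,0,0]},
  {"hand":-0.1,"slide":[0,0,0.78],"delta_rot":[0,0,0]},
  {"hand":0.2,"slide":[0,0,0.78],"delta_rot":[0,0,0]},
  {"hand":0.2,"slide":[0,0,0.78],"delta_rot":[0,0,0]},
])

```text
time_s: 4.88
position: [0.6123, 0.2046, 0.0921]
eef_rot: [-0.084, 3.138, 0.001]
ft_force: [-0.3, -0.3, 0.5]
gripper_width: 0.398
gripper_force: 0.0
```

```bash
python3 - <<'E'
from m import *
from station import bot
s=bot.get_state();P=s["position"];print(P,s["eef_rot"],s["gripper_width"])
w3=load("pics/wrist3.npz")
print("bolt",tri((w,W(462,270)),(w3,(272.5,98.5)),(t,T(186,160)),(s0:=load("pics/scene0.npz"),S(603,212))))
# arc: sequence of tool-frame slides per call from current pose
pv=np.array([.524,.1985]); f=.239
a0=np.arctan2(*(P[:2]-pv)[::-1]); yaw0=2*np.arctan2(s["eef_rot"][1],s["eef_rot"][0]); print("lever world ang",a0,"fixture",a0-f,"yaw0",yaw0, np.hypot(*(P[:2]-pv)))
tx=np.array([np.cos(yaw0),np.sin(yaw0)]);ty=np.array([tx[1],-tx[0]])
for da in np.arange(.1,1.75,.1):
    q=pv+.09*np.array([np.cos(a0+da),np.sin(a0+da)])-P[:2]
    print(round(da,2),"slide",(np.array([q@tx,q@ty])/.12).round(3),"rot",round(-da/np.pi,3),"roller ang",round(a0+da-f+.5,3))
E
```

```text
[0.6123 0.2046 0.0921] [-0.084   3.1377  0.0013] 0.3977602431729472
bolt (array([0.5241, 0.1979, 0.0808]), np.float64(0.0017301407101612334))
lever world ang 0.06927963653347972 fixture -0.16972036346652025 yaw0 3.195127633256212 0.088508371823628
0.1 slide [-0.008  0.075] rot -0.032 roller ang 0.43
0.2 slide [0.005 0.149] rot -0.064 roller ang 0.53
0.3 slide [0.025 0.221] rot -0.095 roller ang 0.63
0.4 slide [0.051 0.291] rot -0.127 roller ang 0.73
0.5 slide [0.085 0.358] rot -0.159 roller ang 0.83
0.6 slide [0.125 0.422] rot -0.191 roller ang 0.93
0.7 slide [0.172 0.481] rot -0.223 roller ang 1.03
0.8 slide [0.223 0.535] rot -0.255 roller ang 1.13
0.9 slide [0.281 0.583] rot -0.286 roller ang 1.23
1.0 slide [0.342 0.626] rot -0.318 roller ang 1.33
1.1 slide [0.408 0.662] rot -0.35 roller ang 1.43
1.2 slide [0.477 0.692] rot -0.382 roller ang 1.53
1.3 slide [0.548 0.714] rot -0.414 roller ang 1.63
1.4 slide [0.622 0.729] rot -0.446 roller ang 1.73
1.5 slide [0.696 0.737] rot -0.477 roller ang 1.83
1.6 slide [0.771 0.738] rot -0.509 roller ang 1.93
1.7 slide [0.846 0.731] rot -0.541 roller ang 2.03
```

Call:
send_rows([
  {"hand":0.2,"slide":[-0.01,0.075,0.04],"delta_rot":[0,0,-0.032]},
  {"hand":0.2,"slide":[0.025,0.221,0.04],"delta_rot":[0,0,-0.095]},
  {"hand":0.2,"slide":[0.085,0.358,0.04],"delta_rot":[0,0,-0.159]},
  {"hand":0.2,"slide":[0.125,0.422,0.04],"delta_rot":[0,0,-0.191]},
  {"hand":0.2,"slide":[0.223,0.535,0.04],"delta_rot":[0,0,-0.255]},
  {"hand":0.2,"slide":[0.281,0.583,0.04],"delta_rot":[0,0,-0.286]},
  {"hand":0.2,"slide":[0.408,0.662,0.04],"delta_rot":[0,0,-0.35]},
  {"hand":0.2,"slide":[0.408,0.662,0.04],"delta_rot":[0,0,-0.35]},
])

```text
time_s: 5.88
position: [0.5586, 0.282, 0.087]
eef_rot: [-1.712, 2.631, -0.0]
ft_force: [0.5, 0.1, -0.6]
gripper_width: 0.398
gripper_force: 0.0
```

```bash
cat > st.py <<'E'
from m import *
from station import bot
s=bot.get_state();P=s["position"];pv=np.array([.524,.198]);f=.239
yaw=2*np.arctan2(s["eef_rot"][1],s["eef_rot"][0]); v=P[:2]-pv;a=np.arctan2(v[1],v[0])
print(s["time_s"],P,"yaw",yaw,"lever+f",a-f,"roller",a-f+.5,"len",np.hypot(*v))
F=s["ft_force"];print("F",F,"tang",F[:2]@[-np.sin(a),np.cos(a)],"rad",F[:2]@[np.cos(a),np.sin(a)],s["gripper_width"],s["gripper_force"])
tx=np.array([np.cos(yaw),np.sin(yaw)]);ty=np.array([tx[1],-tx[0]])
for da in np.arange(-.2,.7,.1):
    q=pv+.09*np.array([np.cos(a+da),np.sin(a+da)])-P[:2]
    print(round(da,2),"slide",(np.array([q@tx,q@ty])/.12).round(3),"rot",round(-da/np.pi,3))
E
python3 st.py
```

```text
5.875 [0.5586 0.282  0.087 ] yaw 4.295504668135028 lever+f 0.9411675653080575 roller 1.4411675653080573 len 0.09080400147801462
F [ 0.4945  0.0976 -0.5621] tang -0.4200619212195111 rad 0.2785293217076599 0.3977108924411449 0.0
-0.2 slide [ 0.018 -0.15 ] rot 0.064
-0.1 slide [ 0.008 -0.075] rot 0.032
0.0 slide [ 0.007 -0.   ] rot -0.0
0.1 slide [0.012 0.075] rot -0.032
0.2 slide [0.026 0.148] rot -0.064
0.3 slide [0.046 0.221] rot -0.095
0.4 slide [0.074 0.29 ] rot -0.127
0.5 slide [0.108 0.357] rot -0.159
0.6 slide [0.149 0.42 ] rot -0.191
```

```bash
python3 - <<'E'
from station import vision
import numpy as np,cv2
d=vision.get_image("wrist");np.savez("pics/wrist4.npz",**d);a=d["frame"][60:330,130:430,::-1]
cv2.imwrite("pics/wrist4.png",cv2.resize(a,None,fx=2,fy=2,interpolation=cv2.INTER_CUBIC))
E
```

```text
(no output)
```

View pics/wrist4.png

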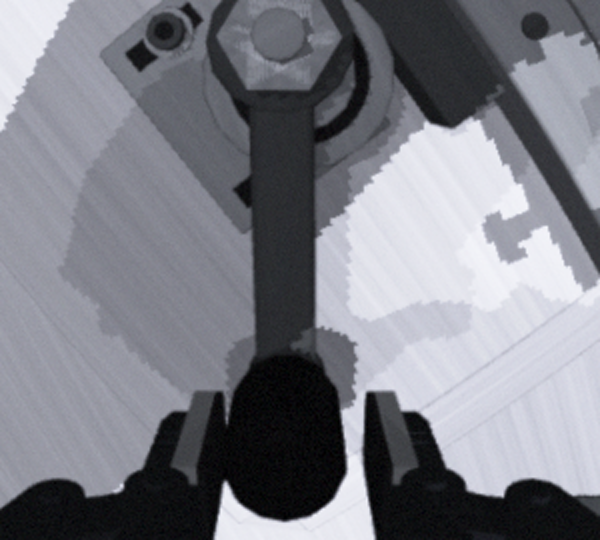

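The view shows the knob at crop (285,440) riding against the left finger, with the roller just short of the gauge. Continuing in small steps while watching the force.

Call:
send_rows([
  {"hand":0.2,"slide":[0.012,0.075,0],"delta_rot":[0,0,-0.032]},
  {"hand":0.2,"slide":[0.026,0.148,0],"delta_rot":[0,0,-0.064]},
])

```text
time_s: 6.18
position: [0.5426, 0.286, 0.0863]
eef_rot: [-1.965, 2.446, -0.002]
ft_force: [5.6, 0.4, 0.1]
gripper_width: 0.401
gripper_force: 2.2
```

Call:
send_rows([
  {"hand":0.2,"slide":[0.005,0.038,0],"delta_rot":[0,0,-0.016]},
  {"hand":0.2,"slide":[0.005,0.038,0],"delta_rot":[0,0,-0.016]},
])

```text
time_s: 6.42
position: [0.5375, 0.2864, 0.0862]
eef_rot: [-2.024, 2.399, -0.001]
ft_force: [3.8, 0.5, 2.4]
gripper_width: 0.398
gripper_force: 1.6
```

```bash
python3 st.py | head -2
```

```text
6.425 [0.5375 0.2864 0.0862] yaw 4.543064407109028 lever+f 1.1807070655955663 roller 1.6807070655955663 len 0.08941624459178593
F [3.8222 0.4673 2.3659] tang -3.7083339585829433 rad 1.0372680207936675 0.39811002979465837 1.6444992852484575
```

Call:
send_rows([
  {"hand":0.2,"slide":[0.005,0.038,0],"delta_rot":[0,0,-0.016]},
  {"hand":0.2,"slide":[0.005,0.038,0],"delta_rot":[0,0,-0.016]},
])

```text
time_s: 6.68
position: [0.5329, 0.2865, 0.086]
eef_rot: [-2.084, 2.347, -0.001]
ft_force: [4.7, 2.1, 1.8]
gripper_width: 0.401
gripper_force: 2.0
```

```bash
python3 - <<'E'
exec(open("st.py").read().split("tx=")[0])
from station import vision
d=vision.get_image("wrist");np.savez("pics/wrist5.npz",**d);a=d["frame"][20:250,180:430,::-1]
cv2.imwrite("pics/wrist5.png",cv2.resize(a,None,fx=2.6,fy=2.6,interpolation=cv2.INTER_CUBIC))
E
```

```text
6.675 [0.5329 0.2865 0.086 ] yaw 4.59369976135103 lever+f 1.2320371773821708 roller 1.7320371773821708 len 0.08898706033907973
F [4.6608 2.0685 1.7918] tang -4.431649488478196 rad 2.5224223840677054 0.4005436327748578 1.9976672975462861
```

View pics/wrist5.png

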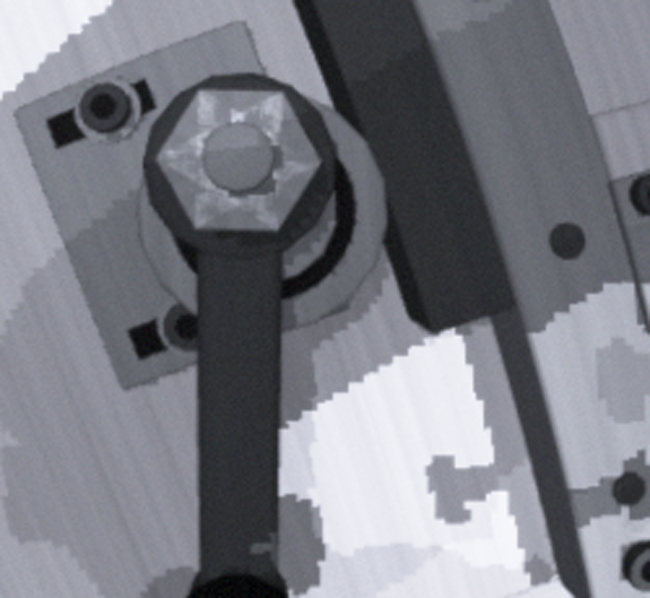

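The roller edge at (386,200) is almost against the gauge side, and the force is still only about 4 N of lever friction. Further small steps.

Call:
send_rows([
  {"hand":0.2,"slide":[0.008,0.038,0],"delta_rot":[0,0,-0.016]},
  {"hand":0.2,"slide":[0.008,0.038,0],"delta_rot":[0,0,-0.016]},
])

```text
time_s: 6.98
position: [0.5286, 0.2865, 0.0859]
eef_rot: [-2.143, 2.292, -0.001]
ft_force: [8.0, 4.0, 1.1]
gripper_width: 0.399
gripper_force: 3.7
```

Call:
send_rows([
  {"hand":0.2,"slide":[0.005,0.038,0],"delta_rot":[0,0,-0.016]},
  {"hand":0.2,"slide":[0.005,0.038,0],"delta_rot":[0,0,-0.016]},
])

```text
time_s: 7.22
position: [0.5247, 0.2865, 0.0859]
eef_rot: [-2.199, 2.237, -0.002]
ft_force: [11.7, 6.3, -2.7]
gripper_width: 0.401
gripper_force: 5.8
```

```bash
python3 st.py | head -2
```

```text
7.225 [0.5247 0.2865 0.0859] yaw 4.695242640201666 lever+f 1.3241812282587095 roller 1.8241812282587095 len 0.08850063927581746
F [11.6941  6.3483 -2.7057] tang -11.645450127094469 rad 6.437126350399693 0.4013216955243409 5.761522041284479
```

```bash
cat > lev.py <<'E'
from m import *
def lever(d,rows,c0):
    g=cv2.GaussianBlur(cv2.cvtColor(d["frame"],cv2.COLOR_RGB2GRAY),(3,3),0).astype(float);pts=[]
    for r in rows:
        lo=int(c0)-30;seg=np.gradient(g[r,lo:lo+60])
        l=np.argmin(seg[5:30])+5;h=np.argmax(seg[30:55])+30
        pts.append((onz(d,(lo+l,r),.072)[:2]+onz(d,(lo+h,r),.072)[:2])/2)
    pts=np.array(pts);vx,vy,x,y=cv2.fitLine(pts.astype(np.float32),cv2.DIST_HUBER,0,.001,.001).ravel()
    if (pts[-1]-pts[0])@[vx,vy]<0: vx,vy=-vx,-vy
    n=np.array([-vy,vx]);pv=np.array([.5241,.1979])
    print("lever world",np.arctan2(vy,vx),"roller",np.arctan2(vy,vx)-.239+.5,"offset of pivot from line mm",1e3*(pv-[x,y])@n, "resid",1e3*np.std((pts-[x,y])@n))
E
python3 - <<'E'
from lev import *
from station import vision
d=vision.get_image("wrist");np.savez("pics/wrist6.npz",**d);d["fish"]=True
rows=range(130,215,4)
lever(load("pics/wrist5.npz"),rows,272)
lever(d,rows,272)
lever(load("pics/wrist4.npz"),range(125,225,4),272)
E
```

```text
lever world 1.454866 roller 1.7158661 offset of pivot from line mm -0.6879603890267183 resid 0.9277051861116985
lever world 1.5231062 roller 1.7841063 offset of pivot from line mm -1.7885396547846248 resid 0.40715140016211465
lever world 1.1658831 roller 1.4268831 offset of pivot from line mm -0.8722321778088178 resid 0.7924982056990001
```

Call:
send_rows([
  {"hand":0.2,"slide":[0.006,-0.06,0],"delta_rot":[0,0,0.024]},
  {"hand":0.2,"slide":[0.012,-0.1,0],"delta_rot":[0,0,0.042]},
  {"hand":0.2,"slide":[0.012,-0.1,0],"delta_rot":[0,0,0.042]},
])

```text
time_s: 7.65
position: [0.5344, 0.2835, 0.0847]
eef_rot: [2.049, -2.38, -0.001]
ft_force: [0.0, -0.5, 0.0]
gripper_width: 0.404
gripper_force: 0.0
```

```bash
python3 st.py|head -2; python3 - <<'E'
from lev import *
from station import vision
d=vision.get_image("wrist");np.savez("pics/wrist7.npz",**d);d["fish"]=True
lever(d,range(130,215,4),276)
E
```

```text
7.65 [0.5344 0.2835 0.0847] yaw -1.719828953153586 lever+f 1.211286243317208 roller 1.711286243317208 len 0.08610287549719496
F [ 0.0421 -0.4597  0.0382] tang -0.09704365806931103 rad -0.45132870678068016 0.40435561692532485 0.0
lever world 1.4714084 roller 1.7324084 offset of pivot from line mm -1.3526415938864231 resid 0.7686992680445132
```

Call:
send_rows([
  {"hand":0.2,"slide":[-0.02,-0.03,0],"delta_rot":[0,0,0.01]},
  {"hand":0.2,"slide":[-0.02,-0.05,0],"delta_rot":[0,0,0.02]},
  {"hand":0.2,"slide":[-0.02,-0.05,0],"delta_rot":[0,0,0.02]},
])

```text
time_s: 8.07
position: [0.5404, 0.2854, 0.0848]
eef_rot: [1.976, -2.442, -0.001]
ft_force: [-3.2, 0.4, 1.6]
gripper_width: 0.399
gripper_force: 1.1
```

```bash
python3 st.py|head -2; python3 - <<'E'
from lev import *
from station import vision
d=vision.get_image("wrist");np.savez("pics/wrist8.npz",**d);d["fish"]=True
lever(d,range(130,215,4),278)
a=d["frame"][20:300,150:430,::-1]
cv2.imwrite("pics/wrist8.png",cv2.resize(a,None,fx=2.1,fy=2.1,interpolation=cv2.INTER_CUBIC))
E
```

```text
8.075 [0.5404 0.2854 0.0848] yaw -1.7810409355775205 lever+f 1.1458848999838223 roller 1.6458848999838223 len 0.08893398000539762
F [-3.2099  0.3923  1.5968] tang 3.227093598593012 rad -0.20777277609168465 0.3991265315574932 1.1283872307103593
lever world 1.4289331 roller 1.6899332 offset of pivot from line mm -1.1232786933338899 resid 0.7289424104825291
```

View pics/wrist8.png

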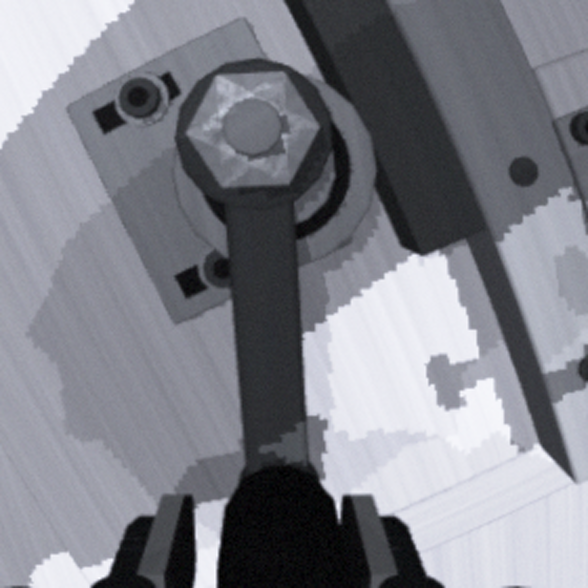

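The knob at crop (275,525) touches the right finger, the force is now backing-off friction, and the roller stands just off the gauge. I'll relieve, open and lift.

Call:
send_rows([
  {"hand":0.1,"slide":[0,0.016,0],"delta_rot":[0,0,0]},
  {"hand":-0.2,"slide":[0,0.016,0],"delta_rot":[0,0,0]},
  {"hand":-0.2,"slide":[0,0.016,-0.3],"delta_rot":[0,0,0]},
  {"hand":-0.2,"slide":[0,0.016,-0.7],"delta_rot":[0,0,0]},
  {"hand":-0.2,"slide":[0,0.016,-1],"delta_rot":[0,0,0]},
  {"hand":-0.2,"slide":[0,0.016,-1],"delta_rot":[0,0,0]},
])

```text
time_s: 8.88
position: [0.5399, 0.2863, 0.2085]
eef_rot: [-1.973, 2.437, -0.002]
ft_force: [0.2, 0.6, -0.3]
gripper_width: 0.596
gripper_force: 0.0
```

```bash
cat > go.py <<'E'
import sys
from m import *
from station import bot
s=bot.get_state();P=s["position"];yaw=2*np.arctan2(s["eef_rot"][1],s["eef_rot"][0])
tx=np.array([np.cos(yaw),np.sin(yaw)]);ty=np.array([tx[1],-tx[0]])
X=np.array(list(map(float,sys.argv[1:4])));y=float(sys.argv[4]);d=X-P
dy=(y-yaw+np.pi)%(2*np.pi)-np.pi
print(s["time_s"],P,"q",s["q"],"yaw",yaw,"slide",np.array([d[:2]@tx,d[:2]@ty,-d[2]])/.12,"rot",-dy/np.pi,"F",s["ft_force"],s["gripper_width"])
E
python3 go.py .513 .081 .16 -1.332; python3 - <<'E'
from lev import *
from station import vision
d=vision.get_image("wrist");np.savez("pics/wrist9.npz",**d);d["fish"]=True
# bolt/roller check at height: project known points
for p in((.5241,.1979,.08),):print(proj(d,p))
E
```

```text
8.875 [0.5399 0.2863 0.2085] q [ 0.4877  0.2233  0.2851  1.6268 -0.0001 -0.8735] yaw 4.50277200840674 slide [ 1.7202 -0.137   0.4038] rot -0.14273438609568273 F [ 0.1653  0.5716 -0.3021] 0.5961635667911899
[271.8239  94.3178]
```

Call:
send_rows([
  {"hand":-0.2,"slide":[0.5,-0.03,0],"delta_rot":[0,0,-0.05]},
  {"hand":-0.2,"slide":[0.9,-0.07,0],"delta_rot":[0,0,-0.1]},
  {"hand":-0.2,"slide":[1,-0.07,0],"delta_rot":[0,0,-0.143]},
  {"hand":-0.2,"slide":[1,-0.07,0],"delta_rot":[0,0,-0.143]},
])

```text
time_s: 9.43
position: [0.5216, 0.1657, 0.204]
eef_rot: [2.468, -1.943, -0.001]
ft_force: [0.0, 1.0, -0.4]
gripper_width: 0.6
gripper_force: 0.0
```

```bash
python3 go.py .513 .081 .16 -1.332
```

```text
9.425 [0.5216 0.1657 0.204 ] q [ 0.3077  0.0729  0.1079  1.607  -0.     -1.5002] yaw -1.3337340457840965 slide [0.6696 0.2357 0.3663] rot -0.0005519639161732123 F [ 0.0198  0.9738 -0.3976] 0.6004199830593276
```

Call:
send_rows([
  {"hand":-0.2,"slide":[0.4,0.14,0.1],"delta_rot":[0,0,0]},
  {"hand":-0.2,"slide":[0.67,0.235,0.37],"delta_rot":[0,0,0]},
  {"hand":-0.2,"slide":[0.67,0.235,0.37],"delta_rot":[0,0,0]},
  {"hand":-0.2,"slide":[0.67,0.235,0.37],"delta_rot":[0,0,0]},
])

```text
time_s: 9.93
position: [0.5139, 0.0827, 0.1605]
eef_rot: [-2.469, 1.942, 0.0]
ft_force: [0.3, -0.0, 0.8]
gripper_width: 0.597
gripper_force: 0.0
```

```bash
python3 go.py .513 .081 .045 -1.332; python3 - <<'E'
from lev import *
from station import vision
d=vision.get_image("wrist");np.savez("pics/wrist10.npz",**d);d["fish"]=True
print(proj(d,(.513,.081,.08)), proj(d,(.491,.1287,.05)))
cv2.imwrite("pics/wrist10.png",d["frame"][:,:,::-1])
E
```

```text
9.925 [0.5139 0.0827 0.1605] q [ 0.1593  0.0013 -0.0496  1.5201  0.0003 -1.6495] yaw 4.950443013257575 slide [0.0118 0.0102 0.9625] rot -0.00023627949383023226 F [ 0.2892 -0.0124  0.7552] 0.5971511172457037
[276.3027 215.8666] [288.139  261.0659]
```

View pics/wrist10.png

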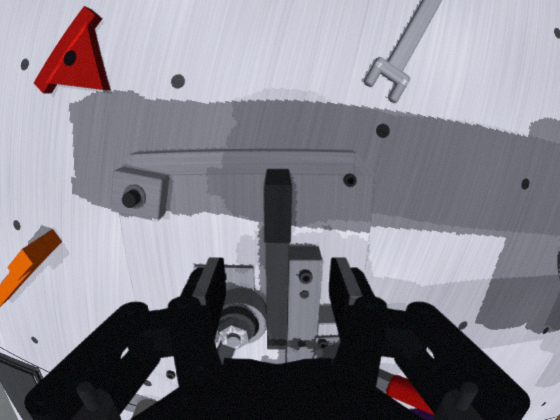

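The grip's top face spans about columns 264–292, rows 187–243. It is centred between the fingers, and the predicted centre is (276,216). I'll measure the centring numerically.

```bash
python3 - <<'E'
from m import *
d=load("pics/wrist10.npz");g=cv2.GaussianBlur(cv2.cvtColor(d["frame"],cv2.COLOR_RGB2GRAY),(3,3),0).astype(float)
P=np.array([.5139,.0827]);yaw=4.9504;tx=np.array([np.cos(yaw),np.sin(yaw)]);ty=np.array([tx[1],-tx[0]])
for r in(195,205,215,225,235):
    seg=np.gradient(g[r,250:310]);l=250+np.argmin(seg[:30]);h=280+np.argmax(seg[30:])
    a,b=[onz(d,(c,r),.08)[:2]-P for c in(l,h)]
    print(r,l,h,"tool y mm",a@ty*1e3,b@ty*1e3,(a+b)@ty*500,"x",a@tx*1e3)
print(g[165:260:5,278].astype(int)); print([round((onz(d,(278,r),.08)[:2]-P)@tx*1e3,1) for r in(170,185,243)])
E
```

```text
195 263 292 tool y mm -8.131455642286905 12.40365172037106 2.136098039042078 x 17.037682555531063
205 263 291 tool y mm -8.223457409067594 11.783907450309727 1.7802250206210668 x 9.638006477675464
215 264 291 tool y mm -7.601115714003189 11.88129878613245 2.140091536064631 x 2.099288546152424
225 257 291 tool y mm -12.817176952134233 11.98722080556197 -0.4149780732861312 x -5.604874263981253
235 257 291 tool y mm -12.984756183809402 12.10215980927415 -0.4412981872676251 x -13.485107062752483
[113  29  24  24  31  33  35  33  34  33  35  34  34  33  33  33  62  61
  61]
[np.float64(35.0), np.float64(24.3), np.float64(-19.9)]
```

Call:
send_rows([
  {"hand":-0.2,"slide":[0.015,0.017,0.3],"delta_rot":[0,0,0]},
  {"hand":-0.2,"slide":[0.015,0.017,0.6],"delta_rot":[0,0,0]},
  {"hand":-0.2,"slide":[0.015,0.017,0.94],"delta_rot":[0,0,0]},
  {"hand":-0.2,"slide":[0.015,0.017,0.94],"delta_rot":[0,0,0]},
  {"hand":0.2,"slide":[0.015,0.017,0.94],"delta_rot":[0,0,0]},
  {"hand":0.4,"slide":[0.015,0.017,0.94],"delta_rot":[0,0,0]},
], grip_force=20)

```text
time_s: 10.72
position: [0.5133, 0.0801, 0.0499]
eef_rot: [-2.469, 1.938, -0.003]
ft_force: [-0.5, -0.1, 0.3]
gripper_width: 0.3
gripper_force: 0.0
```

Call:
send_rows([
  {"hand":0.5,"slide":[0,0,0],"delta_rot":[0,0,0]},
  {"hand":0.6,"slide":[0,0,0],"delta_rot":[0,0,0]},
  {"hand":0.6,"slide":[0,0,0],"delta_rot":[0,0,0]},
])

```text
time_s: 11.1
position: [0.5141, 0.0801, 0.0496]
eef_rot: [-2.468, 1.938, -0.005]
ft_force: [4.7, 3.6, 4.3]
gripper_width: 0.229
gripper_force: 22.6
```

```bash
python3 go.py .513 .081 .045 -1.332
```

```text
11.1 [0.5141 0.0801 0.0496] q [ 0.1543  0.0191 -0.2461  1.3006  0.0005 -1.6558] yaw 4.951714981491085 slide [-0.0093  0.0068  0.038 ] rot 0.00016860056980753918 F [4.7474 3.6474 4.3246] 0.228820611158703
```

Call:
send_rows([
  {"hand":0.7,"slide":[0,-0.003,-0.01],"delta_rot":[0,0,0]},
  {"hand":0.7,"slide":[0.06,-0.003,-0.01],"delta_rot":[0,0,0]},
  {"hand":0.7,"slide":[0.15,-0.003,-0.01],"delta_rot":[0,0,0]},
  {"hand":0.7,"slide":[0.25,-0.003,-0.01],"delta_rot":[0,0,0]},
  {"hand":0.7,"slide":[0.25,-0.003,-0.01],"delta_rot":[0,0,0]},
], grip_force=40)

```text
time_s: 11.72
position: [0.521, 0.0505, 0.0496]
eef_rot: [-2.468, 1.94, -0.003]
ft_force: [5.5, 0.6, -3.1]
gripper_width: 0.226
gripper_force: 40.3
```

```bash
python3 go.py .513 .081 .045 -1.332
```

```text
11.725 [0.521  0.0505 0.0496] q [ 0.0962  0.0285 -0.2364  1.3029  0.0007 -1.7133] yaw 4.951101439802878 slide [-0.2628  0.0046  0.0387] rot -2.6695815134549182e-05 F [ 5.473   0.5537 -3.0604] 0.22604371818385838
```

Call:
send_rows([
  {"hand":0.7,"slide":[0.08,-0.003,0],"delta_rot":[0,0,0]},
  {"hand":0.7,"slide":[0.18,-0.003,0],"delta_rot":[0,0,0]},
  {"hand":0.7,"slide":[0.28,-0.003,0],"delta_rot":[0,0,0]},
  {"hand":0.7,"slide":[0.4,-0.003,0],"delta_rot":[0,0,0]},
  {"hand":0.7,"slide":[0.5,-0.003,0],"delta_rot":[0,0,0]},
  {"hand":0.7,"slide":[0.6,-0.003,0],"delta_rot":[0,0,0]},
  {"hand":0.7,"slide":[0.72,-0.003,0],"delta_rot":[0,0,0]},
  {"hand":0.7,"slide":[0.72,-0.003,0],"delta_rot":[0,0,0]},
])

```text
time_s: 12.72
position: [0.5404, -0.0351, 0.0491]
eef_rot: [2.468, -1.941, 0.002]
ft_force: [0.2, -4.9, 4.8]
gripper_width: 0.228
gripper_force: 41.2
```

```bash
python3 go.py .513 .081 .045 -1.332; python3 - <<'E'
from m import *
from station import vision
# where is gauge tail now: dark bar pixels in top view, and tray corners from wrist2
for n in("wrist",):
    d=vision.get_image(n);np.savez(f"pics/{n}11.npz",**d)
# tray: liner contour in wrist2 and top
for nm,d,lo,hi in(("wrist2",w,(10,30),(105,210)),("top",t,(318,160),(390,255))):
    f=cv2.cvtColor(d["frame"],cv2.COLOR_RGB2GRAY)[lo[1]:hi[1],lo[0]:hi[0]]
    m=cv2.morphologyEx((f<140).astype(np.uint8),cv2.MORPH_CLOSE,np.ones((5,5)))
    c=max(cv2.findContours(m,0,1)[0],key=cv2.contourArea)[:,0]+np.array(lo)
    Q=np.array([onz(d,p,.034)[:2] for p in c]).astype(np.float32)
    print(nm,cv2.minAreaRect(Q*1000))
E
```

```text
12.725 [ 0.5404 -0.0351  0.0491] q [-0.0638  0.0747 -0.1894  1.3068 -0.0021 -1.8725] yaw -1.3328258430487285 slide [-0.9942 -0.0061  0.034 ] rot -0.00026287400684643034 F [ 0.1866 -4.8796  4.7546] 0.22805623331232858
wrist2 ((529.2494506835938, -247.88104248046875), (238.88558959960938, 139.7288818359375), 18.194480895996094)
top ((533.4119873046875, -254.88455200195312), (243.48992919921875, 125.57219696044922), 18.15691566467285)
```

Call:
send_rows([
  {"hand":0.7,"slide":[0,0,-0.2],"delta_rot":[0,0,0]},
  {"hand":0.7,"slide":[0,0,-0.5],"delta_rot":[0,0,0]},
  {"hand":0.7,"slide":[0,0,-0.9],"delta_rot":[0,0,0]},
  {"hand":0.7,"slide":[0.3,0,-1],"delta_rot":[0,0,0.05]},
  {"hand":0.7,"slide":[0.6,0,-1],"delta_rot":[0,0,0.1]},
  {"hand":0.7,"slide":[0.8,0.1,-1],"delta_rot":[0,0,0.15]},
  {"hand":0.7,"slide":[1,0.2,-1],"delta_rot":[0,0,0.2]},
  {"hand":0.7,"slide":[1,0.2,-1],"delta_rot":[0,0,0.2]},
], grip_force=60)

```text
time_s: 13.78
position: [0.5446, -0.1567, 0.1677]
eef_rot: [1.745, -2.609, -0.002]
ft_force: [-0.8, 0.3, -3.4]
gripper_width: 0.224
gripper_force: 62.0
```

```bash
python3 go.py .469 -.276 .17 3.459; python3 - <<'E'
from m import *
from station import vision
d=vision.get_image("top");np.savez("pics/top12.npz",**d)
d=vision.get_image("wrist");np.savez("pics/wrist12.npz",**d)
E
```

```text
13.775 [ 0.5446 -0.1567  0.1677] q [-0.2798  0.1146  0.0828  1.5415 -0.0009 -1.4589] yaw -1.9624507586597963 slide [ 1.1589  0.2026 -0.0196] rot 0.27429862605997457 F [-0.834   0.2929 -3.3607] 0.22421328475432029
```

Call:
send_rows([
  {"hand":0.7,"slide":[0.3,0.05,0],"delta_rot":[0,0,0.05]},
  {"hand":0.7,"slide":[0.6,0.1,0],"delta_rot":[0,0,0.1]},
  {"hand":0.7,"slide":[0.9,0.15,0],"delta_rot":[0,0,0.15]},
  {"hand":0.7,"slide":[1,0.2,0],"delta_rot":[0,0,0.2]},
  {"hand":0.7,"slide":[1,0.2,0],"delta_rot":[0,0,0.25]},
  {"hand":0.7,"slide":[1,0.2,0],"delta_rot":[0,0,0.274]},
  {"hand":0.7,"slide":[1,0.2,0],"delta_rot":[0,0,0.274]},
])

```text
time_s: 14.75
position: [0.478, -0.2566, 0.1685]
eef_rot: [0.507, -3.1, -0.001]
ft_force: [0.4, 0.9, -4.6]
gripper_width: 0.229
gripper_force: 62.0
```

```bash
python3 go.py .469 -.276 .09 3.459; python3 - <<'E'
from m import *
from station import vision
d=vision.get_image("wrist");np.savez("pics/wrist13.npz",**d);d["fish"]=True
f=cv2.cvtColor(d["frame"],cv2.COLOR_RGB2GRAY)
C=np.array([.5334,-.2549]);a=.317;e=np.array([np.cos(a),np.sin(a)]);n=np.array([-e[1],e[0]])
# intensity profiles across the tray walls' tops (z=.034), offsets in mm from assumed inner edge
for nm,base,dr in(("-x end",C-.120*e,-e),("+y side @-80",C-.08*e+.06*n,n),("-y side @-80",C-.08*e-.06*n,-n),("+y side @-30",C-.03*e+.06*n,n),("-y side @-30",C-.03*e-.06*n,-n)):
    v=[]
    for k in range(-16,22,2):
        p=proj(d,[*(base+k*.001*dr),.034]).round().astype(int);v.append(int(f[p[1],p[0]]) if 0<=p[1]<420 and 0<=p[0]<560 else -1)
    print(nm,v)
E
```

```text
14.75 [ 0.478  -0.2566  0.1685] q [-0.4927  0.055   0.0209  1.5375  0.     -0.8169] yaw -2.8173993970679265 slide [ 0.1222 -0.1294  0.6545] rot 0.002160022275295812 F [ 0.4195  0.8984 -4.6296] 0.22890014066470774
-x end [116, 119, 112, 116, 91, 71, 62, 90, 118, 77, 170, 182, 193, 198, 200, 196, 196, 197, 199]
+y side @-80 [52, 44, 84, 105, 140, 173, 166, 166, 170, 158, 102, 104, 102, 100, 98, 103, 103, 104, 104]
-y side @-80 [114, 113, 113, 97, 94, 89, 74, 42, 45, 54, 123, 167, 194, 196, 198, 209, 211, 211, 211]
+y side @-30 [62, 40, 50, 64, 94, 101, 104, 100, 102, 98, 101, 123, 126, 128, 133, 130, 131, 133, 132]
-y side @-30 [124, 123, 120, 104, 105, 94, 50, 39, 42, 86, 137, 193, 206, 203, 206, 208, 210, 209, 206]
```

Call:
send_rows([
  {"hand":0.7,"slide":[0.12,-0.13,0.1],"delta_rot":[0,0,0]},
  {"hand":0.7,"slide":[0.12,-0.13,0.4],"delta_rot":[0,0,0]},
  {"hand":0.7,"slide":[0.12,-0.13,0.7],"delta_rot":[0,0,0]},
  {"hand":0.7,"slide":[0.12,-0.13,0.96],"delta_rot":[0,0,0]},
  {"hand":0.7,"slide":[0.12,-0.13,0.96],"delta_rot":[0,0,0]},
  {"hand":0.7,"slide":[0.12,-0.13,0.96],"delta_rot":[0,0,0]},
])

```text
time_s: 15.55
position: [0.4698, -0.2769, 0.0551]
eef_rot: [-0.504, 3.1, -0.001]
ft_force: [0.2, 0.1, -4.1]
gripper_width: 0.224
gripper_force: 61.9
```

Call:
send_rows([
  {"hand":0.7,"slide":[0,0,0.06],"delta_rot":[0,0,0]},
  {"hand":0.7,"slide":[0,0,0.09],"delta_rot":[0,0,0]},
  {"hand":0.7,"slide":[0,0,0.09],"delta_rot":[0,0,0]},
])

```text
time_s: 15.92
position: [0.469, -0.2768, 0.0428]
eef_rot: [0.503, -3.101, -0.0]
ft_force: [-1.0, -0.2, -4.2]
gripper_width: 0.233
gripper_force: 62.0
```

```bash
python3 go.py .469 -.276 .036 3.459
```

```text
15.925 [ 0.469  -0.2768  0.0428] q [-0.5331  0.085  -0.1907  1.2954 -0.     -0.8545] yaw -2.8202604824432305 slide [-0.0019  0.0063  0.0566] rot 0.0012493105151205653 F [-1.0352 -0.164  -4.2147] 0.23322189742462482
```

Call:
send_rows([
  {"hand":0.7,"slide":[0,0,0.025],"delta_rot":[0,0,0]},
  {"hand":0.7,"slide":[0,0,0.04],"delta_rot":[0,0,0]},
  {"hand":0.7,"slide":[0,0,0.04],"delta_rot":[0,0,0]},
])

```text
time_s: 16.3
position: [0.469, -0.2768, 0.0379]
eef_rot: [0.502, -3.101, -0.0]
ft_force: [0.8, 0.2, -3.1]
gripper_width: 0.226
gripper_force: 62.0
```

Call:
send_rows([
  {"hand":0.7,"slide":[0,0,0.012],"delta_rot":[0,0,0]},
  {"hand":0.7,"slide":[0,0,0.012],"delta_rot":[0,0,0]},
])

```text
time_s: 16.55
position: [0.4692, -0.2769, 0.0367]
eef_rot: [-0.502, 3.101, -0.0]
ft_force: [-0.3, 0.5, -4.0]
gripper_width: 0.22
gripper_force: 62.0
```

Call:
send_rows([
  {"hand":0.7,"slide":[0,0,0.012],"delta_rot":[0,0,0]},
  {"hand":0.7,"slide":[0,0,0.012],"delta_rot":[0,0,0]},
])

```text
time_s: 16.8
position: [0.4692, -0.2769, 0.0366]
eef_rot: [-0.502, 3.1, -0.001]
ft_force: [-4.7, 2.5, 7.8]
gripper_width: 0.225
gripper_force: 63.7
```

Call:
send_rows([
  {"hand":0.7,"slide":[0,0,0.008],"delta_rot":[0,0,0]},
  {"hand":0.7,"slide":[0,0,0.008],"delta_rot":[0,0,0]},
])

```text
time_s: 17.05
position: [0.4692, -0.2769, 0.0366]
eef_rot: [-0.502, 3.1, -0.001]
ft_force: [-7.2, 4.8, 15.5]
gripper_width: 0.222
gripper_force: 64.9
```

Contact with the tray floor came at TCP height 36.6 mm, as expected. Releasing: open moderately, then lift straight.

Call:
send_rows([
  {"hand":0.7,"slide":[0,0,-0.014],"delta_rot":[0,0,0]},
  {"hand":0.3,"slide":[0,0,-0.014],"delta_rot":[0,0,0]},
  {"hand":-0.1,"slide":[0,0,-0.014],"delta_rot":[0,0,0]},
  {"hand":-0.1,"slide":[0,0,-0.014],"delta_rot":[0,0,0]},
  {"hand":-0.1,"slide":[0,0,-0.3],"delta_rot":[0,0,0]},
  {"hand":-0.1,"slide":[0,0,-0.7],"delta_rot":[0,0,0]},
  {"hand":-0.1,"slide":[0,0,-1],"delta_rot":[0,0,0]},
  {"hand":-0.1,"slide":[0,0,-1],"delta_rot":[0,0,0]},
])

```text
time_s: 18.05
position: [0.4704, -0.2776, 0.1574]
eef_rot: [-0.502, 3.097, -0.005]
ft_force: [0.4, 0.3, 0.7]
gripper_width: 0.549
gripper_force: 0.0
```

Call:
send_rows([
  {"hand":-0.1,"slide":[0,0,-0.4],"delta_rot":[0,0,0]},
  {"hand":-0.1,"slide":[0.5,0,-0.8],"delta_rot":[0,0,0]},
  {"hand":-0.1,"slide":[0.5,0,-0.8],"delta_rot":[0,0,0]},
  {"hand":-0.1,"slide":[0.5,0,-0.8],"delta_rot":[0,0,0]},
])

```text
time_s: 18.55
position: [0.412, -0.2961, 0.2499]
eef_rot: [-0.501, 3.101, -0.0]
ft_force: [0.1, 1.1, -1.2]
gripper_width: 0.549
gripper_force: 0.0
```

```bash
python3 - <<'E'
from m import *
from station import vision,bot
s=bot.get_state();print(s["time_s"],s["position"],s["ft_force"],s["gripper_width"])
C=np.array([.5334,-.2549]);a=.317;e=np.array([np.cos(a),np.sin(a)]);n=np.array([-e[1],e[0]])
for nm in("top","scene","wrist"):
    d=vision.get_image(nm);np.savez(f"pics/{nm}20.npz",**d);d["fish"]=nm=="wrist"
    f=cv2.cvtColor(d["frame"],cv2.COLOR_RGB2GRAY)
    # rectify tray at gauge-top height to a metric map
    g=np.array([[proj(d,[*(C+x*.001*e+y*.001*n),.035]) for x in range(-116,117,2)] for y in range(56,-57,-2)],np.float32)
    r=cv2.remap(f,g[...,0],g[...,1],cv2.INTER_LINEAR);m=((r<62)&(r>0)).astype(np.uint8)
    m=cv2.morphologyEx(m,cv2.MORPH_OPEN,np.ones((3,3)));k=cv2.connectedComponentsWithStats(m)[2]
    print(nm,[(q[0]*2-116,56-q[1]*2,q[2]*2,q[3]*2,q[4]*4) for q in k[1:] if q[4]>100],int(np.median(r)))
# roller setting from top view: knob position vs bolt
d=load("pics/wrist9.npz")
tt=load("pics/top20.npz");f=cv2.cvtColor(tt["frame"],cv2.COLOR_RGB2GRAY)
m=(f[165:215,185:230]<45).astype(np.uint8);k=cv2.connectedComponentsWithStats(m);print([(c+[185,165],q[4]) for c,q in zip(k[3][1:],k[2][1:]) if q[4]>10])
for lv in(1.1,1.2,1.3):
    print(lv,proj(tt,[.5241+.09*np.cos(lv+.239),.1979+.09*np.sin(lv+.239),.105]))
E
```

```text
18.55 [ 0.412  -0.2961  0.2499] [ 0.073   1.1086 -1.1904] 0.5489483886498691
top [(np.int32(-90), np.int32(32), np.int32(172), np.int32(48), np.int32(5056)), (np.int32(-116), np.int32(2), np.int32(24), np.int32(60), np.int32(788)), (np.int32(-62), np.int32(-44), np.int32(178), np.int32(14), np.int32(1248))] 74
scene [(np.int32(-116), np.int32(52), np.int32(234), np.int32(110), np.int32(19388))] 54
wrist [(np.int32(-74), np.int32(46), np.int32(184), np.int32(104), np.int32(2884)), (np.int32(-100), np.int32(24), np.int32(182), np.int32(38), np.int32(4536))] 66
[]
1.1 [181.7019 194.6136]
1.2 [181.008  197.4095]
1.3 [180.5992 200.2563]
```

```bash
python3 - <<'E'
from m import *
for nm,lo,hi in(("top20",(165,180),(198,215)),("scene20",(355,215),(420,262))):
    d=load(f"pics/{nm}.npz");f=cv2.cvtColor(d["frame"],cv2.COLOR_RGB2GRAY)
    sub=f[lo[1]:hi[1],lo[0]:hi[0]];k=cv2.connectedComponentsWithStats((sub<40).astype(np.uint8))
    print(nm,sub.min(),[(c+lo,q[4]) for c,q in zip(k[3][1:],k[2][1:]) if q[4]>10])
    for lv in(1.1,1.2,1.3):print(lv,proj(d,[.5241+.09*np.cos(lv+.239),.1979+.09*np.sin(lv+.239),.10]))
E
```

```text
top20 40 []
1.1 [182.0297 194.9142]
1.2 [181.3386 197.7005]
1.3 [180.9315 200.5376]
scene20 0 [(array([384.3252, 223.4417]), np.int32(163)), (array([356.9444, 229.8889]), np.int32(18))]
1.1 [384.9809 222.7347]
1.2 [385.1498 220.2035]
1.3 [384.9536 217.6615]
```

```bash
python3 - <<'E'
from lev import *
d=load("pics/wrist9.npz");print([proj(d,[.5241+r*np.cos(1.43),.1979+r*np.sin(1.43),.072]) for r in(.03,.07)])
a=proj(d,[.5241+.03*np.cos(1.43),.1979+.03*np.sin(1.43),.072]);b=proj(d,[.5241+.07*np.cos(1.43),.1979+.07*np.sin(1.43),.072])
lever(d,range(int(a[1]),int(b[1]),3),(a[0]+b[0])/2)
s0=load("pics/scene0.npz");f=cv2.cvtColor(s0["frame"],cv2.COLOR_RGB2GRAY)[225:270,335:375]
k=cv2.connectedComponentsWithStats((f<40).astype(np.uint8));print([(c+[335,225],q[4]) for c,q in zip(k[3][1:],k[2][1:]) if q[4]>30])
for lv in(-.25,-.16,-.07):print(lv,proj(s0,[.5241+.09*np.cos(lv+.239),.1979+.09*np.sin(lv+.239),.10]))
E
```

```text
[array([274.5201, 129.6865]), array([277.7568, 175.4338])]
lever world 1.423563 roller 1.684563 offset of pivot from line mm -1.3550890460307463 resid 2.1591850577473344
[(array([340.7015, 229.5373]), np.int32(67)), (array([354.0754, 245.5427]), np.int32(199))]
-0.25 [351.601  243.0509]
-0.16 [354.9958 243.0201]
-0.07 [358.3381 242.7607]
```

```bash
python3 -c "
from station import workorder;print(workorder.hand_in())"
```

```text
the job is handed in; nothing more can be done
None
```

I set the roller about 0.9 mm off the gauge (gap roughly 20.9 mm), drew the gauge straight out along the bar and laid it flat inside the tray. I handed the job in at about 18.7 s; no verdict came back, and the gap is worked out from where the roller touched the gauge and how far I backed the lever off.

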